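Nest the pastry-cone sleeve loosely

ROBOT

A 7-joint arm with a two-finger parallel gripper is mounted at the origin on the work surface. World frame = base frame: x ahead of the robot, y to its left, z up, the work surface at z = 0. Lengths are in m, angles in rad, forces in N, time in s.
With the tool pointing down it reaches from about 0.425 to 0.875 m from the base axis. Payload 4.7 kg.
Tool frame: the origin (TCP) lies where the fingers leave the gripper's body, on its centre line; the fingertips stand 73 mm ahead of it and the grasp point (between the pads) lies 54 mm ahead of it; x points along the fingers, y is the direction in which the jaws open and shut, and the axes are right-handed (so a half turn about x gives the same grasp; the last joint's range is limited). The gripper opens to 85 mm and grips with 20 to 120 N. Pads are 22 mm wide; open, the fingers measure 114 mm over their backs; the gripper's body (76 mm by 85 mm) begins 54 mm behind the grasp point. The pads swing forward as they close: fully open they stand 13 mm farther back than shut.
Start: joints at [1.362, 0.321, -0.07, 1.45, 0.023, 1.371, -0.057], TCP at [0.144, -0.634, 0.304] pointing down, gripper open.
Joint ranges: [-2.86, 2.86], [-0.3, 2.09], [-1.38, 1.24], [0.06, 2.45], [-1.56, 4.7], [0.09, 2.05], [-2.69, 2.69]. Speed limits (rad/s): [2.57, 2.57, 3.14, 3.14, 3.14, 3.14, 3.14].

INTERFACE

Orientations are given as a rotation vector (axis times angle).
In Python, from workcell import env gives the robot as it stands. The module is installed in compiled form; this text tells all that it offers.
- The arm moves only by the tool jog_arm, never from a script. Its argument "motion" is a list of rows, each a list of 7 numbers: the turn, a rotation vector about the tool's x, y, z as a fraction of full scale, then the shift along the tool's x, y, z as a fraction of full scale, then the opening, from -1 (shut) to 1 (fully open). In form: [[wx, wy, wz, tx, ty, tz, claw], ...]. A call has 1 to 20 rows; each row is the pose to reach, as a shift and turn from the pose measured when the call began, along the tool's axes at that moment, turning the shorter way round; what a row does not reach only later rows make up. Full scale, the value 1, is 0.1 m for a shift and pi rad for a turn. A row lasts 1/10 s, in which the tool goes at most 50 mm and 8.59 degrees, less where a joint would pass 70% of its speed; a pose out of reach is approached as far as the arm can. A call with a number of a shift or a turn outside -1 to 1 is refused whole. A call with a gripper value outside its range is refused whole. The fingers move at their own pace and stop on an object; "newtons" is the grip in N (left out, the last holds). Time passes only in rows, so rows that repeat a pose let the fingers close. It gives the time, the measured TCP pose, the force and the opening at its end, in the units of the state.
- env.state(): the state, without advancing time (a new reading comes with each control period).
- env.read_camera(name): name is "side" or "top"; returns a dict with "frame" (384x512x3 uint8, blue, green, red), "fx", "fy", "cx", "cy" (pixels), "camera_from_world" (4x4, takes a point from world to camera coordinates). Camera axes: x right, y up, looking along -z (the intrinsics and any distortion apply to the point x, -y, -z); pixel columns grow to the right and rows downward; lengths in m; the calibration is good to about 2 mm. A picture is of the moment at which its call begins. There is no depth.
- env.sign_off(): hands the job in, once; it reports no verdict.
The state is a dict: "t": time; "joint_pos": joint angles; "qd": joint speeds; "joint_torque": joint torques, N m; "position": TCP position; "tcp_rot": TCP orientation; "force": force on the tool from outside, world axes, zero at the start; "wrist_torque": the same for the moment, N m; "gripper_width": finger opening in m.
Only numpy, scipy, OpenCV 4.12 (cv2) and the standard library are available. Lean on these libraries where they do the work, as an engineer would, in place of code of your own. Each camera call takes 0.05 s, during which the arm holds its last target.

TASK

Put the tall pastry sleeve away: pick the taller of the two loose, open metal sleeves up by its neck and lower it, upright, over the taller of the two closed metal cones that stand on black bases, until it just rests there, then let go. Set it down gently, neither dropped nor pressed down, or the tapers wedge and jam. Leave the short sleeve where it stands.

Things in the scene. Friction and masses are not known exactly. Their poses are not given: they have to be found in the camera images.
- tall_sleeve: The sleeve to move: a plain bare-metal tapered sleeve, open at both ends, loose on the bench, wide mouth down like an upturned funnel. 135 mm tall in all: outside diameter 88 mm at the bottom, tapering evenly to 36 mm at 95 mm height, then a straight round neck, 36 mm in diameter, from 95 to 135 mm. Wall 3 mm. 0.14 to 0.22 kg. Origin: centre of its bottom rim, z up along its axis; yaw means nothing.
- tall_cone_base (a point): Centre of the underside of the tall cone, z up; it moves with the cone. The cone is a plain bare-metal truncated cone with a flat closed top and no neck, 95 mm tall, diameter 88 mm at its underside, tapering evenly to 36 mm at the flat top. It sits on a stem above a fixed round black base (92 mm across, 30 mm high), its underside 60 mm above the bench and its top 155 mm. Nested loosely, the tall sleeve rests with its bottom rim about 13 mm above this point.
- tall_cone (a joint): How far the tall cone is pushed down on its spring, m: 0 at rest, 0.020 at the stop. It starts to give at about 2.6 N, then 0.4 N per mm; the sleeve's own weight does not move it. Pushed down 12 mm, the tapers wedge.
- short_sleeve: Bystander, leave it: a loose short sleeve of the same metal, 85 mm tall: 88 mm across at the bottom, 55 mm at 60 mm height, then a straight neck 55 mm across. Origin: centre of its bottom rim, z up.
- short_stand: Bystander: a short closed cone of the same metal (60 mm tall, 88 mm across its underside, 55 mm across the flat top) fixed on the same kind of black base, its top 120 mm above the bench. Origin: centre of the black base's underside, z up.
Mind the look-alikes: they are no part of the job. What is shaped like the tall_sleeve but pink or red is not meant.

How it is judged:
By the outcome, as a careful person would: the job done as asked, in the order asked, and still so for the second after the job is handed in, with the robot touching nothing.
It also fails if it takes over 45 s, if anything falls off the work surface, if the arm or the gripper's body presses on something with over 40 N, if the wrist force passes 120 N, or if a joint passes its speed limit or range.

## Working session

There is one attempt and no reset: what is moved stays moved. The work goes in short steps, Python scripts to look and compute and a tool call to move; the robot and the scene stay as the last step left them, time stands still between calls to the robot, and variables do not carry over. Pictures are saved under pics/ and viewed, and the job is handed in when it is done.

Besides the shell and the picture viewer there is one more tool, called after ">>>" as name([rows], argument=value, ...), one row to a line, values as JSON. jog_arm: Moves the arm, as the interface text tells. Shift numbers are shares of 0.1 m and turn numbers shares of pi rad, none past 1 either way. Its arguments: {"type":"object","properties":{"motion":{"type":"array","items":{"type":"array","items":{"type":"number"}}},"newtons":{"type":"number"}},"required":["motion"]}

```bash
mkdir -p pics
python3 - <<'E'
from workcell import env
import cv2
s=env.state()
for k,v in s.items(): print(k,v)
for n in("side","top"):
    c=env.read_camera(n); cv2.imwrite(f"pics/{n}0.png",c["frame"])
    print(n,{k:v for k,v in c.items() if k!="frame"})
E
```

```text
t 0.0
joint_pos [ 1.36208149  0.32183527 -0.07007673  1.45166965  0.02261261  1.37080763
 -0.05689263]
qd [-0.00105935  0.00213619 -0.00031322  0.00057879 -0.0014927   0.00097674
  0.00032263]
joint_torque [ 9.43423474e-04 -4.93576276e+01 -3.81436329e-01 -3.14324427e+01
  1.29588536e-02  1.13660938e-02  1.54367331e-05]
position [ 0.14349666 -0.63355338  0.30281803]
tcp_rot [ 2.10405329  0.23747248 -2.10474651]
force [0.08174018 0.92987168 0.63293771]
wrist_torque [ 0.05195774  0.06799474 -0.00201651]
gripper_width 0.08552121615630637
side {'fx': 362.8459062029629, 'fy': 362.8459062029629, 'cx': 253.05878267542337, 'cy': 192.48369860033927, 'camera_from_world': array([[ 8.70060852e-01, -4.92944079e-01, -4.97854996e-04,
        -4.41618787e-01],
       [ 3.87247524e-01,  6.82877692e-01,  6.19449282e-01,
        -2.22349299e-01],
       [-3.05013882e-01, -5.39151363e-01,  7.85036521e-01,
        -7.15302237e-01],
       [ 0.00000000e+00,  0.00000000e+00,  0.00000000e+00,
         1.00000000e+00]])}
top {'fx': 451.02779078201644, 'fy': 451.02779078201644, 'cx': 263.56910687582007, 'cy': 192.97545475796187, 'camera_from_world': array([[-2.68005911e-02, -9.99631075e-01, -4.40935496e-03,
         9.53466885e-03],
       [ 9.89234894e-01, -2.71561396e-02,  1.43794539e-01,
        -4.93338348e-01],
       [-1.43861231e-01, -5.08109144e-04,  9.89597741e-01,
        -9.34648937e-01],
       [ 0.00000000e+00,  0.00000000e+00,  0.00000000e+00,
         1.00000000e+00]])}
```

View pics/side0.png

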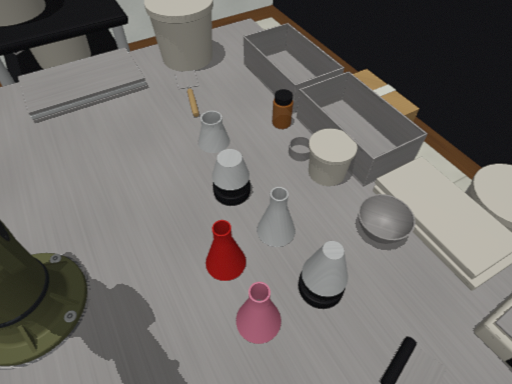

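View pics/top0.png

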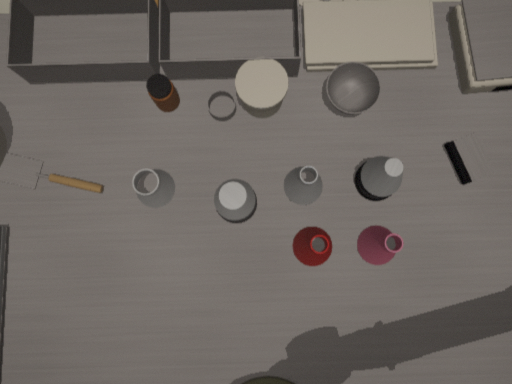

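The top view shows the tall sleeve with its neck near (309,174) and the tall cone with its top near (394,168). The short sleeve is at (150,185), the short stand is at (235,200), and the red and pink decoys are at (313,246) and (378,245). I'll enlarge to measure.

Run:
```python
import cv2
a=cv2.imread("pics/top0.png"); cv2.imwrite("pics/topc.png",cv2.resize(a[140:215,270:420],None,fx=5,fy=5,interpolation=cv2.INTER_CUBIC))
a=cv2.imread("pics/side0.png"); cv2.imwrite("pics/sidec.png",cv2.resize(a[180:310,245:365],None,fx=4.5,fy=4.5,interpolation=cv2.INTER_CUBIC))
```

```text
(no output)
```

View pics/topc.png

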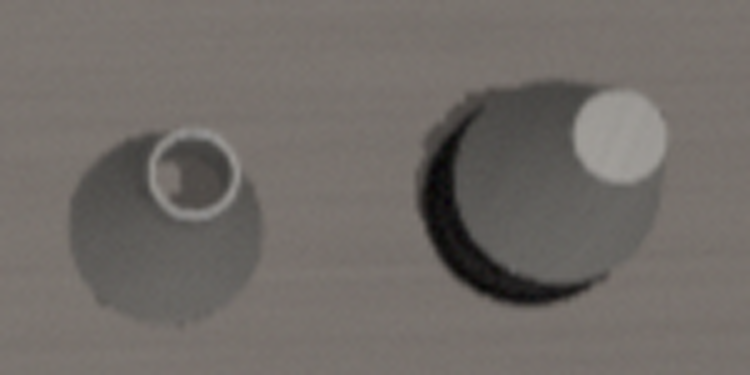

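View pics/sidec.png

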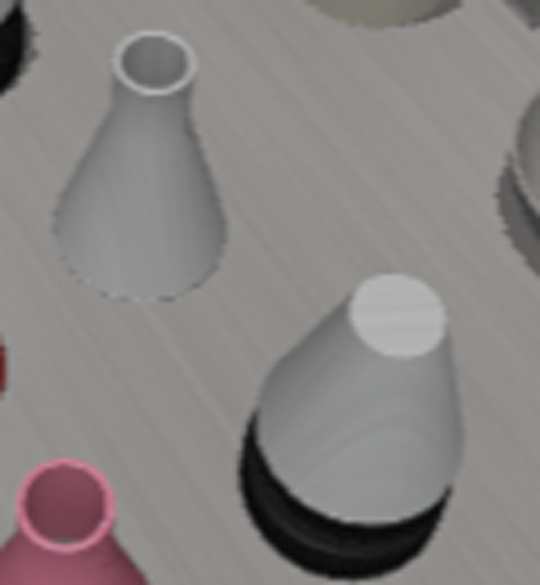

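```bash
cat > h.py <<'E'
import numpy as np
CAL={}
T=np.array
side=dict(f=362.8459,cx=253.0588,cy=192.4837,M=T([[ 8.70060852e-01,-4.92944079e-01,-4.97854996e-04,-4.41618787e-01],[3.87247524e-01,6.82877692e-01,6.19449282e-01,-2.22349299e-01],[-3.05013882e-01,-5.39151363e-01,7.85036521e-01,-7.15302237e-01]]))
top=dict(f=451.02779,cx=263.5691,cy=192.97545,M=T([[-2.68005911e-02,-9.99631075e-01,-4.40935496e-03,9.53466885e-03],[9.89234894e-01,-2.71561396e-02,1.43794539e-01,-4.93338348e-01],[-1.43861231e-01,-5.08109144e-04,9.89597741e-01,-9.34648937e-01]]))
def ray(c,u,v):
    d=T([(u-c['cx'])/c['f'],-(v-c['cy'])/c['f'],-1]); R=c['M'][:,:3]
    return -R.T@c['M'][:,3], R.T@d
def atz(c,u,v,z):
    o,d=ray(c,u,v); return o+d*(z-o[2])/d[2]
def proj(c,p):
    q=c['M']@np.r_[p,1]; return c['cx']+c['f']*q[0]/-q[2], c['cy']-c['f']*q[1]/-q[2]
def tri(uv1,uv2):
    o1,d1=ray(side,*uv1);o2,d2=ray(top,*uv2)
    s=np.linalg.lstsq(np.c_[d1,-d2],o2-o1,rcond=None)[0]
    a,b=o1+d1*s[0],o2+d2*s[1]; return (a+b)/2,np.linalg.norm(a-b)
E
python3 - <<'E'
from h import *
from scipy.spatial.transform import Rotation as R
np.set_printoptions(precision=4,suppress=True)
print("sl top",atz(top,308.4,174.4,.135),"side",atz(side,278.9,193.6,.135),tri((278.9,193.6),(308.4,174.4)))
print("sl bot top",atz(top,302.8,185,0))
print("cone top",atz(top,393.6,166.9,.155),"side",atz(side,333.2,249.6,.155),tri((333.2,249.6),(393.6,166.9)))
print(R.from_rotvec([2.10405329,0.23747248,-2.10474651]).as_matrix())
E
```

```text
sl top [ 0.513  -0.0918  0.135 ] side [ 0.5143 -0.0918  0.135 ] (array([ 0.5135, -0.092 ,  0.1355]), np.float64(0.001220240786748229))
sl bot top [ 0.5142 -0.092   0.    ]
cone top [ 0.5193 -0.2519  0.155 ] side [ 0.521  -0.2526  0.155 ] (array([ 0.5201, -0.2523,  0.155 ]), np.float64(0.0018006050210245474))
[[-0.0005  0.221  -0.9753]
 [ 0.0019 -0.9753 -0.221 ]
 [-1.     -0.0019  0.0001]]
```

Both cameras agree. The sleeve axis is at about (0.514, -0.092), with its rim at z 0.1355 against 0.135 expected. The cone axis is at (0.520, -0.252), with its top at 0.155. Moving above the sleeve in 5 equal legs at the current height.

>>> jog_arm([
  [0, 0, 0, 0, -0.3, -0.32, 1],
  [0, 0, 0, 0, -0.6, -0.64, 1],
  [0, 0, 0, 0, -0.9, -0.96, 1],
  [0, 0, 0, 0, -0.9, -0.96, 1],
], newtons=30)

```text
t: 0.5
position: [0.2228, -0.5194, 0.303]
tcp_rot: [2.103, 0.25, -2.098]
force: [0.2, -0.6, 0.1]
gripper_width: 0.0851
```

>>> jog_arm([
  [0, 0, 0, 0, -0.3, -0.32, 1],
  [0, 0, 0, 0, -0.6, -0.64, 1],
  [0, 0, 0, 0, -0.9, -0.96, 1],
  [0, 0, 0, 0, -0.9, -0.96, 1],
])

```text
t: 0.9
position: [0.2999, -0.4045, 0.3038]
tcp_rot: [2.1, 0.261, -2.091]
force: [0.4, 0.1, -0.3]
gripper_width: 0.0856
```

>>> jog_arm([
  [0, 0, 0, 0, -0.3, -0.32, 1],
  [0, 0, 0, 0, -0.6, -0.64, 1],
  [0, 0, 0, 0, -0.9, -0.96, 1],
  [0, 0, 0, 0, -0.9, -0.96, 1],
])

```text
t: 1.3
position: [0.375, -0.2889, 0.305]
tcp_rot: [2.096, 0.273, -2.084]
force: [-0.0, -0.1, 0.5]
gripper_width: 0.0856
```

>>> jog_arm([
  [0, 0, 0, 0, -0.3, -0.32, 1],
  [0, 0, 0, 0, -0.6, -0.64, 1],
  [0, 0, 0, 0, -0.85, -0.9, 1],
  [0, 0, 0, 0, -0.85, -0.9, 1],
])

```text
t: 1.7
position: [0.4434, -0.1798, 0.3064]
tcp_rot: [2.094, 0.283, -2.078]
force: [-1.4, 0.7, -0.4]
gripper_width: 0.0852
```

```bash
cat > tgt.py <<'E'
import sys
from h import *
from workcell import env
from scipy.spatial.transform import Rotation as R
np.set_printoptions(precision=4,suppress=True)
def go(x,y,z):
    s=env.state(); Rm=R.from_rotvec(s["tcp_rot"]).as_matrix()
    d=T([x,y,z])-s["position"]
    X=T([0,0,-1.]); Y=Rm[:,1].copy();Y[2]=0;Y/=np.linalg.norm(Y); Rt=np.c_[X,Y,np.cross(X,Y)]
    w=R.from_matrix(Rm.T@Rt).as_rotvec()/np.pi
    print("t",s["t"],"pos",s["position"],"F",s["force"],"w",s["gripper_width"]);print("Y",Y,"q",s["joint_pos"])
    print("turn",w,"shift",Rm.T@d*10)
if __name__=="__main__": go(*map(float,sys.argv[1:4]))
E
python3 tgt.py .5138 -.0918 .200
```

```text
t 1.7 pos [ 0.4434 -0.1798  0.3064] F [-1.3955  0.6837 -0.4017] w 0.08518661666145598
Y [ 0.2578 -0.9662  0.    ] q [ 0.8777 -0.0315 -0.5258  1.8412 -0.0278  1.3252 -0.9513]
turn [-0.     -0.0027  0.0024] shift [ 1.0769 -0.6601 -0.8983]
```

>>> jog_arm([
  [0, 0, 0, 0.1, -0.3, -0.4, 1],
  [0, -0.0027, 0.0024, 0.3, -0.66, -0.9, 1],
  [0, -0.0027, 0.0024, 0.6, -0.66, -0.9, 1],
  [0, -0.0027, 0.0024, 0.6, -0.66, -0.9, 1],
])

```text
t: 2.1
position: [0.5126, -0.0898, 0.2433]
tcp_rot: [2.075, 0.283, -2.088]
force: [-0.8, -0.4, -0.6]
gripper_width: 0.0853
```

```bash
python3 tgt.py .5138 -.0918 .172
python3 - <<'E'
from workcell import env
import cv2
for n in("side","top"):
    cv2.imwrite(f"pics/{n}1.png",env.read_camera(n)["frame"])
a=cv2.imread("pics/side1.png");b=cv2.imread("pics/top1.png")
f=lambda i:cv2.resize(i,None,fx=2.6,fy=2.6,interpolation=cv2.INTER_CUBIC)
cv2.imwrite("pics/c1.png",cv2.hconcat([f(a[110:260,200:350]),f(b[100:250,235:385])]))
E
```

```text
t 2.1 pos [ 0.5126 -0.0898  0.2433] F [-0.8013 -0.3685 -0.6083] w 0.08534336697866275
Y [ 0.2625 -0.9649  0.    ] q [ 0.732   0.1349 -0.6503  1.8262  0.0832  1.2161 -1.2485]
turn [0.     0.0018 0.0018] shift [ 0.7129  0.0259 -0.01  ]
```

View pics/c1.png

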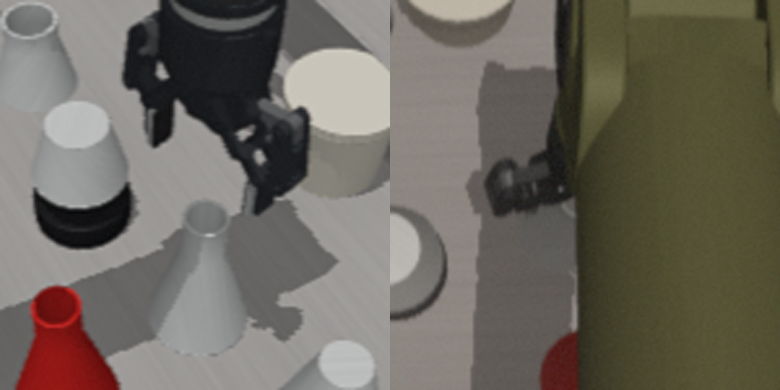

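The side view shows the open fingers straddling the area above the sleeve neck (crop about (207,215)), clear of the neighbours. Descending to the neck.

>>> jog_arm([
  [0, 0.0018, 0.0018, 0.2, 0.026, -0.01, 1],
  [0, 0.0018, 0.0018, 0.4, 0.026, -0.01, 1],
  [0, 0.0018, 0.0018, 0.6, 0.026, -0.01, 1],
  [0, 0.0018, 0.0018, 0.71, 0.026, -0.01, 1],
  [0, 0.0018, 0.0018, 0.71, 0.026, -0.01, 1],
])

```text
t: 2.7
position: [0.5137, -0.0976, 0.1753]
tcp_rot: [2.085, 0.265, -2.08]
force: [-0.6, -0.3, 0.8]
gripper_width: 0.0854
```

```bash
python3 tgt.py .5138 -.0918 .171
python3 - <<'E'
from workcell import env
import cv2
for n in("side",):
    cv2.imwrite(f"pics/{n}2.png",env.read_camera(n)["frame"])
a=cv2.imread("pics/side2.png")
f=lambda i:cv2.resize(i,None,fx=4,fy=4,interpolation=cv2.INTER_CUBIC)
cv2.imwrite("pics/c2.png",f(a[130:260,210:350]))
E
```

```text
t 2.7 pos [ 0.5137 -0.0976  0.1753] F [-0.6092 -0.3263  0.8291] w 0.08535834270690747
Y [ 0.2548 -0.967   0.    ] q [ 0.7172  0.2073 -0.6376  1.9016  0.144   1.0738 -1.2918]
turn [ 0.     -0.0005 -0.0014] shift [ 0.0431 -0.0557 -0.0153]
```

View pics/c2.png

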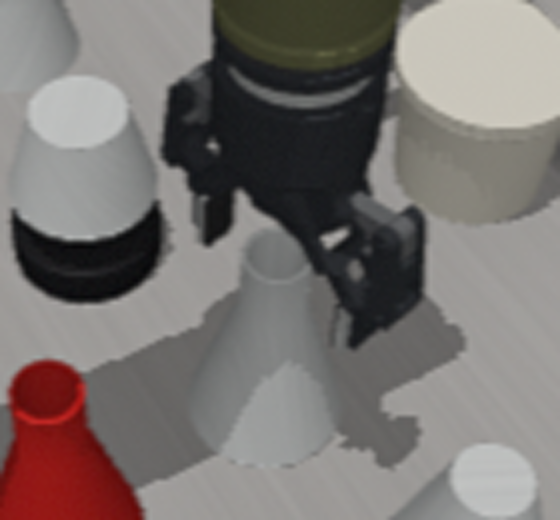

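>>> jog_arm([
  [0, 0, -0.0014, 0.04, -0.05, -0.015, 1],
  [0, 0, -0.0014, 0.04, -0.05, -0.015, 1],
  [0, 0, -0.0014, 0.04, -0.05, -0.015, 1],
])

```text
t: 3.05
position: [0.5151, -0.0919, 0.173]
tcp_rot: [2.088, 0.27, -2.079]
force: [0.0, 0.1, 0.7]
gripper_width: 0.085
```

```bash
python3 tgt.py .5138 -.0918 .171
```

```text
t 3.05 pos [ 0.5151 -0.0919  0.173 ] F [0.0009 0.0775 0.6691] w 0.0849909764819266
Y [ 0.2558 -0.9667  0.    ] q [ 0.7113  0.211  -0.6416  1.9037  0.1434  1.0679 -1.3007]
turn [ 0.     -0.0013 -0.0004] shift [ 0.0196 -0.0043  0.012 ]
```

>>> jog_arm([
  [0, -0.0013, 0, 0.03, 0, 0.012, 1],
  [0, -0.0013, 0, 0.03, 0, 0.012, -1],
  [0, -0.0013, 0, 0.03, 0, 0.012, -1],
  [0, -0.0013, 0, 0.03, 0, 0.012, -1],
  [0, -0.0013, 0, 0.03, 0, 0.012, -1],
  [0, -0.0013, 0, 0.03, 0, 0.012, -1],
  [0, -0.0013, 0, 0.03, 0, 0.012, -1],
  [0, -0.0013, 0, 0.03, 0, 0.012, -1],
], newtons=35)

```text
t: 3.85
position: [0.514, -0.0921, 0.1701]
tcp_rot: [2.083, 0.269, -2.082]
force: [-0.4, -0.1, 2.0]
gripper_width: 0.0356
```

```bash
python3 tgt.py .5138 -.0918 .270
```

```text
t 3.85 pos [ 0.514  -0.0921  0.1701] F [-0.4108 -0.0825  1.9791] w 0.03560894012799306
Y [ 0.2558 -0.9667  0.    ] q [ 0.7098  0.2145 -0.6407  1.9064  0.1474  1.0662 -1.3035]
turn [ 0.     -0.0001 -0.0005] shift [-0.9988 -0.0024  0.0006]
```

Gripped: width 35.6 mm against a 36 mm neck. Lifting.

>>> jog_arm([
  [0, 0, 0, -0.1, 0, 0, -1],
  [0, 0, 0, -0.3, 0, 0, -1],
  [0, 0, 0, -0.5, 0, 0, -1],
  [0, 0, 0, -0.7, 0, 0, -1],
  [0, 0, 0, -0.9, 0, 0, -1],
  [0, 0, 0, -0.95, 0, 0, -1],
])

```text
t: 4.45
position: [0.5149, -0.0921, 0.2676]
tcp_rot: [2.086, 0.267, -2.078]
force: [1.0, -0.4, -1.3]
gripper_width: 0.0354
```

>>> jog_arm([
  [0, 0, 0, -0.1, 0, 0, -1],
  [0, 0, 0, -0.3, 0, 0, -1],
  [0, 0, 0, -0.5, 0, 0, -1],
  [0, 0, 0, -0.7, 0, 0, -1],
  [0, 0, 0, -0.85, 0, 0, -1],
  [0, 0, 0, -0.9, 0, 0, -1],
  [0, 0, 0, -0.9, 0, 0, -1],
])

```text
t: 5.15
position: [0.5146, -0.0918, 0.3578]
tcp_rot: [2.087, 0.267, -2.077]
force: [0.4, -0.4, -1.8]
gripper_width: 0.0351
```

```bash
python3 tgt.py .5200 -.2523 .355
python3 - <<'E'
from workcell import env
import cv2
for n in("side",):
    cv2.imwrite(f"pics/{n}3.png",env.read_camera(n)["frame"])
a=cv2.imread("pics/side3.png")
f=lambda i:cv2.resize(i,None,fx=3,fy=3,interpolation=cv2.INTER_CUBIC)
cv2.imwrite("pics/c3.png",f(a[60:260,190:370]))
E
```

```text
t 5.15 pos [ 0.5146 -0.0918  0.3578] F [ 0.3735 -0.3991 -1.8306] w 0.03509068283346874
Y [ 0.2558 -0.9667  0.    ] q [ 0.7506  0.0567 -0.6468  1.6645  0.0369  1.4268 -1.2126]
turn [ 0.     -0.0013 -0.0013] shift [0.0331 1.5648 0.3589]
```

View pics/c3.png

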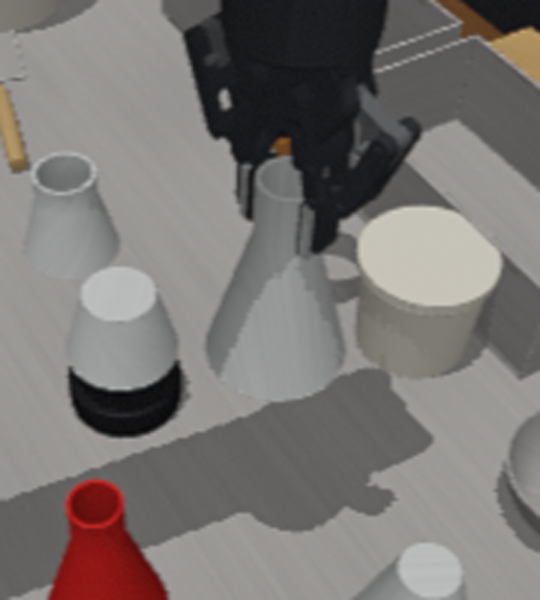

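The sleeve hangs upright, with its neck at crop (283,185) and its rim at about (275,390). Measured weight is about 1.8 N. Carrying it over the cone.

>>> jog_arm([
  [0, 0, 0, 0, 0.1, 0.02, -1],
  [0, 0, 0, 0, 0.3, 0.07, -1],
  [0, 0, 0, 0, 0.5, 0.11, -1],
  [0, 0, 0, 0, 0.7, 0.16, -1],
  [0, -0.0013, -0.0013, 0, 0.8, 0.18, -1],
])

```text
t: 5.7
position: [0.5165, -0.1769, 0.3559]
tcp_rot: [2.082, 0.269, -2.09]
force: [0.0, -0.1, -1.7]
gripper_width: 0.0359
```

>>> jog_arm([
  [0, 0, 0, 0, 0.2, 0.04, -1],
  [0, 0, 0, 0, 0.4, 0.09, -1],
  [0, 0, 0, 0, 0.6, 0.14, -1],
  [0, 0, 0, 0, 0.7, 0.16, -1],
  [0, 0, 0, 0, 0.76, 0.18, -1],
  [0, 0, 0, 0, 0.76, 0.18, -1],
])

```text
t: 6.3
position: [0.5182, -0.2556, 0.3557]
tcp_rot: [2.082, 0.268, -2.091]
force: [-0.1, 0.1, -2.1]
gripper_width: 0.0355
```

```bash
python3 tgt.py .5200 -.2523 .355
```

```text
t 6.3 pos [ 0.5182 -0.2556  0.3557] F [-0.0823  0.0954 -2.1041] w 0.03546037735770151
Y [ 0.2517 -0.9678  0.    ] q [ 0.8763  0.1853 -0.5324  1.5388  0.0951  1.4473 -0.9771]
turn [0.     0.0012 0.0006] shift [ 0.007  -0.0278 -0.0261]
```

>>> jog_arm([
  [0, 0.0012, 0.0006, 0, -0.028, -0.026, -1],
  [0, 0.0012, 0.0006, 0, -0.028, -0.026, -1],
  [0, 0.0012, 0.0006, 0, -0.028, -0.026, -1],
])

```text
t: 6.6
position: [0.5203, -0.2512, 0.3559]
tcp_rot: [2.085, 0.268, -2.084]
force: [0.2, 0.3, -1.8]
gripper_width: 0.0353
```

```bash
python3 tgt.py .5200 -.2523 .355
python3 - <<'E'
from workcell import env
import cv2
for n in("side","top"):
    cv2.imwrite(f"pics/{n}4.png",env.read_camera(n)["frame"])
a=cv2.imread("pics/side4.png");b=cv2.imread("pics/top4.png")
f=lambda i:cv2.resize(i,None,fx=4,fy=4,interpolation=cv2.INTER_CUBIC)
cv2.imwrite("pics/c4s.png",f(a[170:320,270:420]));cv2.imwrite("pics/c4t.png",f(b[100:250,330:480]))
E
```

```text
t 6.6 pos [ 0.5203 -0.2512  0.3559] F [ 0.1763  0.3167 -1.7702] w 0.035295780292689774
Y [ 0.2534 -0.9674  0.    ] q [ 0.8722  0.1825 -0.5358  1.5416  0.0937  1.4428 -0.9829]
turn [ 0.     -0.0001 -0.0001] shift [0.0092 0.0105 0.0054]
```

View pics/c4s.png

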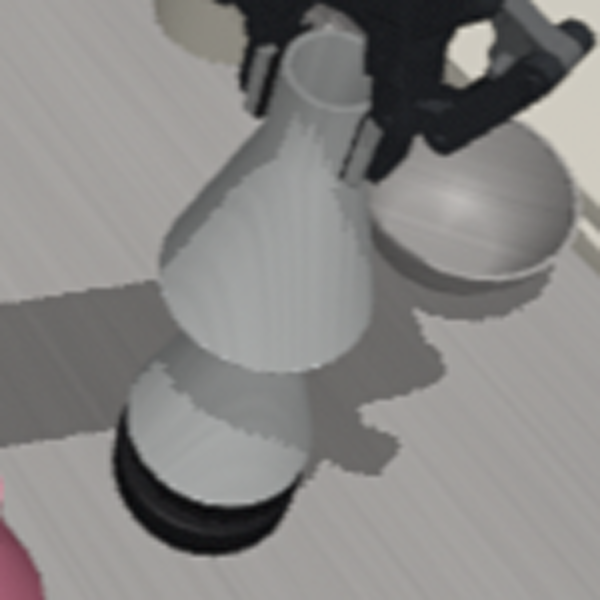

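View pics/c4t.png

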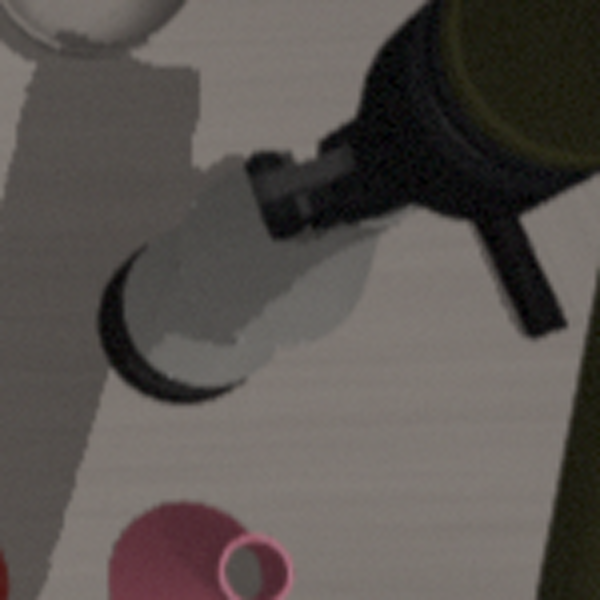

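I'll overlay the expected sleeve (axis at the TCP, bottom at 0.186) and the cone outline on both views.

```bash
cat > ov.py <<'E'
from h import *; import cv2
def ov(tag,crops,sl,cone=(.5200,-.2523,.06)):
    for n,c in(("side",side),("top",top)):
        a=cv2.imread(f"pics/{n}{tag}.png"); r0,c0=crops[n]; k=4
        a=cv2.resize(a[r0:r0+150,c0:c0+150],None,fx=k,fy=k,interpolation=cv2.INTER_CUBIC)
        th=np.linspace(0,2*np.pi,60)
        for (x,y,z),prof,col in((sl,[(0,.044),(.095,.018),(.135,.018)],(0,255,0)),(cone,[(0,.044),(.095,.018)],(0,200,255))):
            if x is None: continue
            for h,r in prof:
                P=[proj(c,(x+r*np.cos(t),y+r*np.sin(t),z+h)) for t in th]
                P=((T(P)-[c0,r0]+.5)*k-.5).round().astype(np.int32); cv2.polylines(a,[P],True,col,1)
        cv2.imwrite(f"pics/ov{n}{tag}.png",a)
E
python3 -c "
from ov import *; ov('4',dict(side=(170,270),top=(100,330)),(.5203,-.2512,.186))
a=cv2.hconcat([cv2.imread('pics/ovside4.png'),cv2.imread('pics/ovtop4.png')]);cv2.imwrite('pics/ov4.png',cv2.resize(a,(800,400)))"
```

```text
(no output)
```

View pics/ovside4.png

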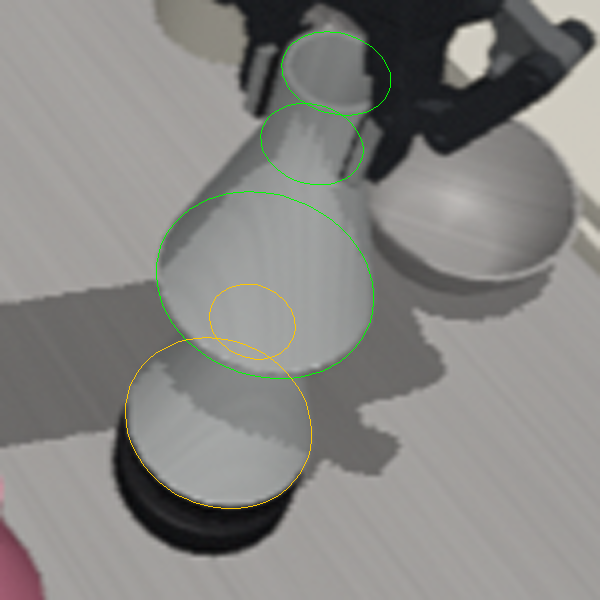

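View pics/ovtop4.png

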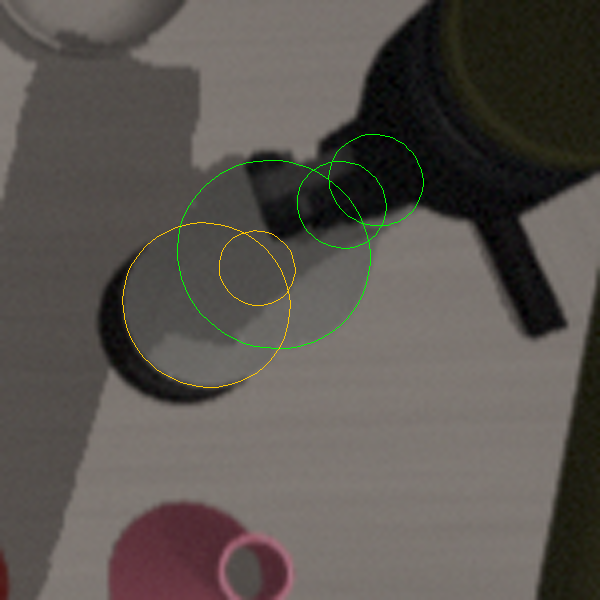

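The overlay fits to within about 2 mm. The real sleeve rim sits about 1.5–2 mm toward +x of the prediction, so I'll bias the target to (0.5185, -0.252). Lowering in steps with force checks.

>>> jog_arm([
  [0, 0, 0, 0.0, 0.003, 0.018, -1],
  [0, 0, 0, 0.1, 0.003, 0.018, -1],
  [0, 0, 0, 0.2, 0.003, 0.018, -1],
  [0, 0, 0, 0.3, 0.003, 0.018, -1],
  [0, 0, 0, 0.4, 0.003, 0.018, -1],
  [0, 0, 0, 0.5, 0.003, 0.018, -1],
  [0, 0, 0, 0.5, 0.003, 0.018, -1],
])

```text
t: 7.4
position: [0.5176, -0.2523, 0.3037]
tcp_rot: [2.083, 0.269, -2.089]
force: [-0.0, 0.0, -2.1]
gripper_width: 0.0351
```

```bash
python3 tgt.py .5185 -.2520 .260
python3 - <<'E'
from workcell import env
import cv2
from ov import *
p=env.state()["position"]
for n in("side","top"):
    cv2.imwrite(f"pics/{n}5.png",env.read_camera(n)["frame"])
ov('5',dict(side=(170,270),top=(100,330)),(p[0],p[1],p[2]-.170))
a=cv2.hconcat([cv2.imread('pics/ovside5.png'),cv2.imread('pics/ovtop5.png')]);cv2.imwrite('pics/ov5.png',cv2.resize(a,(800,400)))
E
```

```text
t 7.4 pos [ 0.5176 -0.2523  0.3037] F [-0.0309  0.0117 -2.1254] w 0.035138495031678194
Y [ 0.2525 -0.9676  0.    ] q [ 0.8737  0.2029 -0.5329  1.6238  0.1049  1.3465 -0.9894]
turn [0.     0.0007 0.0006] shift [ 0.4369  0.0004 -0.0101]
```

View pics/ovside5.png

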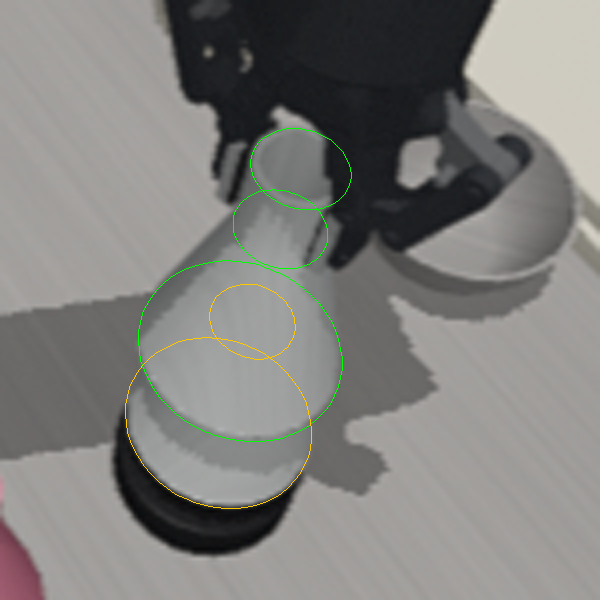

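View pics/ovtop5.png

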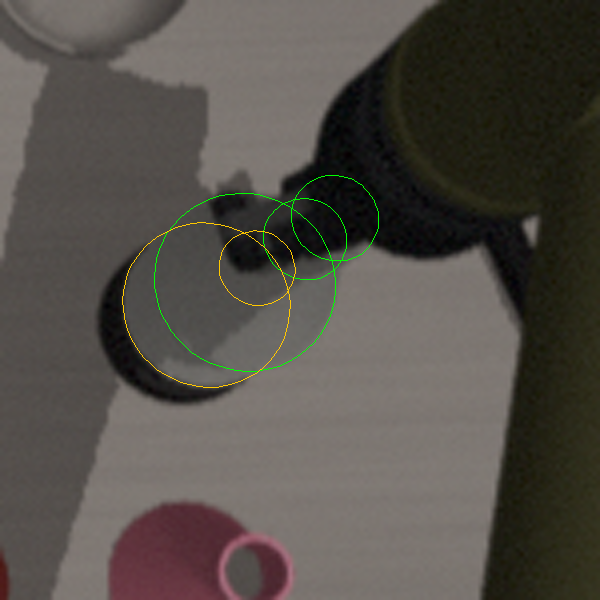

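Now the overlay fits to about 1 mm, so the target becomes (0.519, -0.252). Lowering to 15 mm above seating.

>>> jog_arm([
  [0, 0.0007, 0.0006, 0.08, 0.003, -0.015, -1],
  [0, 0.0007, 0.0006, 0.16, 0.003, -0.015, -1],
  [0, 0.0007, 0.0006, 0.24, 0.003, -0.015, -1],
  [0, 0.0007, 0.0006, 0.32, 0.003, -0.015, -1],
  [0, 0.0007, 0.0006, 0.4, 0.003, -0.015, -1],
  [0, 0.0007, 0.0006, 0.44, 0.003, -0.015, -1],
  [0, 0.0007, 0.0006, 0.44, 0.003, -0.015, -1],
  [0, 0.0007, 0.0006, 0.44, 0.003, -0.015, -1],
])

```text
t: 8.3
position: [0.5201, -0.2524, 0.2618]
tcp_rot: [2.087, 0.266, -2.082]
force: [-0.1, 0.6, -2.1]
gripper_width: 0.0355
```

```bash
python3 tgt.py .5193 -.2523 .243
python3 - <<'E'
from workcell import env
import cv2
from ov import *
p=env.state()["position"]
for n in("side","top"):
    cv2.imwrite(f"pics/{n}6.png",env.read_camera(n)["frame"])
ov('6',dict(side=(170,270),top=(100,330)),(p[0],p[1],p[2]-.170))
E
```

```text
t 8.3 pos [ 0.5201 -0.2524  0.2618] F [-0.0561  0.614  -2.1383] w 0.03547666619383838
Y [ 0.2526 -0.9676  0.    ] q [ 0.8681  0.2309 -0.5312  1.679   0.1224  1.2617 -1.0039]
turn [ 0.     -0.0007 -0.0007] shift [ 0.1875 -0.0035  0.0074]
```

View pics/ovside6.png

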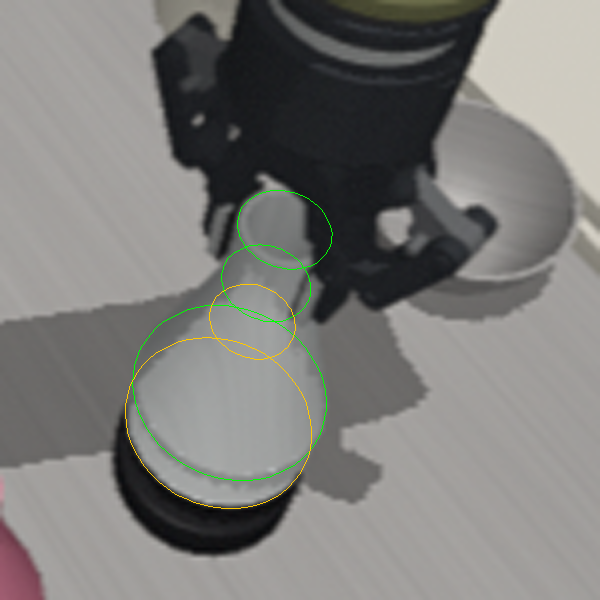

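View pics/ovtop6.png

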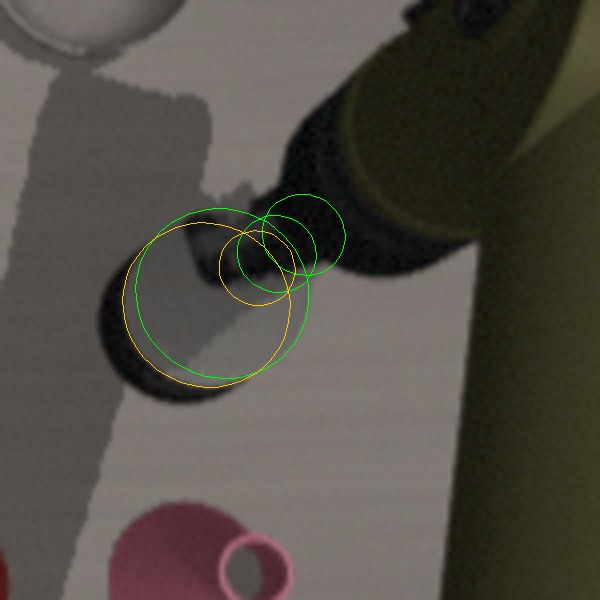

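>>> jog_arm([
  [0, -0.0007, -0.0007, 0.05, -0.003, 0.007, -1],
  [0, -0.0007, -0.0007, 0.1, -0.003, 0.007, -1],
  [0, -0.0007, -0.0007, 0.13, -0.003, 0.007, -1],
  [0, -0.0007, -0.0007, 0.13, -0.003, 0.007, -1],
  [0, -0.0007, -0.0007, 0.13, -0.003, 0.007, -1],
])

```text
t: 8.9
position: [0.5194, -0.2524, 0.249]
tcp_rot: [2.086, 0.268, -2.085]
force: [0.3, 0.0, -0.3]
gripper_width: 0.0354
```

```bash
python3 tgt.py .5193 -.2523 .243
```

```text
t 8.9 pos [ 0.5194 -0.2524  0.249 ] F [ 0.2961  0.0269 -0.297 ] w 0.03541953112830357
Y [ 0.2525 -0.9676  0.    ] q [ 0.8665  0.241  -0.53    1.6943  0.1277  1.2405 -1.0078]
turn [ 0.     -0.0001 -0.    ] shift [ 0.0597 -0.0011  0.0013]
```

>>> jog_arm([
  [0, 0, 0, 0, 0, 0, -1],
  [0, 0, 0, 0, 0, 0, -1],
])

```text
t: 9.1
position: [0.5195, -0.2524, 0.2491]
tcp_rot: [2.086, 0.267, -2.085]
force: [-1.3, -0.0, -1.5]
gripper_width: 0.0355
```

Run:
```python
from workcell import env
import cv2
from ov import *
f=[]
for n in("side","top","side","side"):
    c=env.read_camera(n)["frame"]; s=env.state(); f.append(s["force"]); print(s["force"],s["position"],s["wrist_torque"])
    cv2.imwrite(f"pics/{n}7.png",c)
p=s["position"]
ov('7',dict(side=(170,270),top=(100,330)),(p[0],p[1],p[2]-.170))
```

```text
[-0.10736389  0.70280991 -1.72620216] [ 0.5195213  -0.25239645  0.24911768] [ 0.03986441 -0.01141745 -0.02096525]
[-0.09117692  0.66890729 -1.2973276 ] [ 0.51950693 -0.25236884  0.24906304] [-0.00019044 -0.02792893 -0.01419737]
[ 0.19985443 -0.44402348 -1.96525494] [ 0.51948506 -0.25238366  0.24905843] [ 0.02646882  0.00341994 -0.03243897]
[ 0.43230309  0.19130764 -1.02711861] [ 0.51945995 -0.25235994  0.24899957] [-0.05035005 -0.01515422 -0.0045299 ]
```

View pics/ovside7.png

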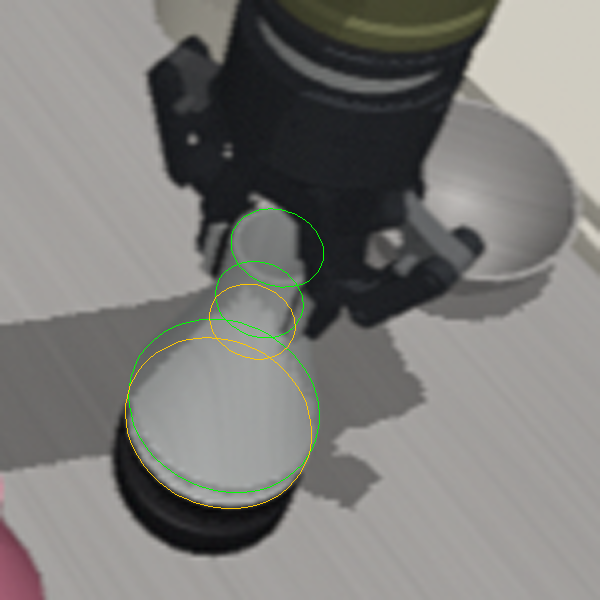

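Force is noisy (about ±0.5 N) and averages about -1.4 N, possibly light side contact. I'll lower in 2 mm steps and average the readings.

>>> jog_arm([
  [0, 0, 0, 0.01, 0, 0, -1],
  [0, 0, 0, 0.02, 0, 0, -1],
  [0, 0, 0, 0.02, 0, 0, -1],
])

```text
t: 9.6
position: [0.5194, -0.2524, 0.2468]
tcp_rot: [2.086, 0.268, -2.085]
force: [0.7, -0.0, -0.7]
gripper_width: 0.0356
```

```bash
cat > fr.py <<'E'
from workcell import env
import numpy as np
np.set_printoptions(precision=4,suppress=True)
f=[];t=[]
for i in range(8):
    env.read_camera("side"); s=env.state(); f.append(s["force"]);t.append(s["wrist_torque"])
print(s["t"],s["position"],np.mean(f,0),np.std(f,0),np.mean(t,0))
E
python3 fr.py; python3 tgt.py .5193 -.2523 .243
```

```text
10.0 [ 0.5195 -0.2524  0.2471] [-0.0707 -0.0796 -1.7896] [0.4195 0.4366 0.5368] [-0.0091 -0.0025 -0.0218]
t 10.0 pos [ 0.5195 -0.2524  0.2471] F [ 0.0885  0.2674 -1.6866] w 0.0351171409378038
Y [ 0.2526 -0.9676  0.    ] q [ 0.8662  0.2425 -0.5298  1.6966  0.1287  1.2367 -1.0085]
turn [ 0.     -0.0002 -0.0001] shift [ 0.0406 -0.0014  0.0018]
```

Still carrying the full weight (-1.8 N). Another 2 mm.

>>> jog_arm([
  [0, 0, 0, 0.01, 0, 0, -1],
  [0, 0, 0, 0.02, 0, 0, -1],
  [0, 0, 0, 0.02, 0, 0, -1],
])

```text
t: 10.3
position: [0.5195, -0.2524, 0.2449]
tcp_rot: [2.086, 0.267, -2.085]
force: [0.2, 0.1, -1.1]
gripper_width: 0.0355
```

```bash
python3 fr.py
```

```text
10.7 [ 0.5195 -0.2524  0.2451] [-0.0248 -0.2617 -1.7382] [0.5582 0.4274 0.4104] [-0.0112 -0.0177  0.0032]
```

>>> jog_arm([
  [0, 0, 0, 0.01, 0, 0, -1],
  [0, 0, 0, 0.015, 0, 0, -1],
  [0, 0, 0, 0.015, 0, 0, -1],
])

```text
t: 11.0
position: [0.5197, -0.2525, 0.2437]
tcp_rot: [2.086, 0.267, -2.084]
force: [0.8, -0.5, -0.4]
gripper_width: 0.0353
```

```bash
python3 fr.py
```

```text
11.4 [ 0.5196 -0.2525  0.2436] [ 0.8409 -0.8732 -1.6131] [0.5404 0.4786 0.4729] [-0.183  -0.2498  0.0061]
```

Light side contact: the cone pushes the sleeve toward +x, -y. Shifting 0.5 mm that way and going down 1 mm.

>>> jog_arm([
  [0, 0, 0, 0, 0.006, -0.004, -1],
  [0, 0, 0, 0.01, 0.006, -0.004, -1],
  [0, 0, 0, 0.01, 0.006, -0.004, -1],
])

```text
t: 11.7
position: [0.5201, -0.2528, 0.2425]
tcp_rot: [2.086, 0.268, -2.085]
force: [0.3, -0.7, -2.1]
gripper_width: 0.0354
```

```bash
python3 fr.py
```

```text
12.1 [ 0.5201 -0.2528  0.2426] [ 0.0002  0.4552 -1.1088] [0.4099 0.6039 0.3413] [ 0.076  -0.0904 -0.0165]
```

>>> jog_arm([
  [0, 0, 0, 0.005, -0.001, 0, -1],
  [0, 0, 0, 0.008, -0.001, 0, -1],
  [0, 0, 0, 0.008, -0.001, 0, -1],
])

```text
t: 12.4
position: [0.5202, -0.2527, 0.2421]
tcp_rot: [2.086, 0.267, -2.084]
force: [-0.8, -0.1, 1.5]
gripper_width: 0.0352
```

```bash
python3 fr.py
```

```text
12.8 [ 0.5201 -0.2528  0.2418] [-0.0332  0.2707  1.5699] [0.3667 0.4381 0.4706] [ 0.1012  0.0369 -0.0051]
```

Fz went from -1.1 to +1.6 N, so the sleeve is seated. Backing off 0.3 mm to unload before release.

>>> jog_arm([
  [0, 0, 0, -0.003, 0, 0, -1],
  [0, 0, 0, -0.003, 0, 0, -1],
])

```text
t: 13.0
position: [0.5201, -0.2528, 0.2422]
tcp_rot: [2.086, 0.267, -2.084]
force: [-0.9, 0.2, 1.5]
gripper_width: 0.036
```

```bash
python3 fr.py
```

```text
13.4 [ 0.5201 -0.2528  0.2421] [-0.13    0.1674  1.0319] [0.3631 0.4113 0.3159] [ 0.0892 -0.0054 -0.0198]
```

>>> jog_arm([
  [0, 0, 0, -0.003, 0, 0, -1],
  [0, 0, 0, -0.003, 0, 0, -1],
])

```text
t: 13.6
position: [0.5201, -0.2528, 0.2424]
tcp_rot: [2.086, 0.267, -2.084]
force: [-0.6, 0.8, 0.5]
gripper_width: 0.0352
```

```bash
python3 fr.py
```

```text
14.0 [ 0.5201 -0.2528  0.2424] [0.032  0.3789 0.7879] [0.251  0.4459 0.3712] [ 0.0802  0.0033 -0.006 ]
```

The load on the cone is now at or below its 2.6 N threshold. Releasing.

>>> jog_arm([
  [0, 0, 0, 0, 0, 0, -0.05],
  [0, 0, 0, 0, 0, 0, 0.2],
  [0, 0, 0, 0, 0, 0, 0.6],
  [0, 0, 0, 0, 0, 0, 1],
  [0, 0, 0, 0, 0, 0, 1],
  [0, 0, 0, 0, 0, 0, 1],
  [0, 0, 0, 0, 0, 0, 1],
  [0, 0, 0, 0, 0, 0, 1],
])

```text
t: 14.8
position: [0.5201, -0.2528, 0.2424]
tcp_rot: [2.086, 0.267, -2.084]
force: [0.8, 0.4, 0.6]
gripper_width: 0.0852
```

```bash
python3 fr.py
python3 - <<'E'
from workcell import env
import cv2
from ov import *
for n in("side","top"): cv2.imwrite(f"pics/{n}8.png",env.read_camera(n)["frame"])
ov('8',dict(side=(170,270),top=(100,330)),(.52,-.2523,.073))
E
```

```text
15.2 [ 0.5201 -0.2528  0.2424] [ 0.1558  0.02   -0.2585] [0.4144 0.3564 0.3922] [ 0.0109 -0.0015 -0.0019]
```

View pics/ovside8.png

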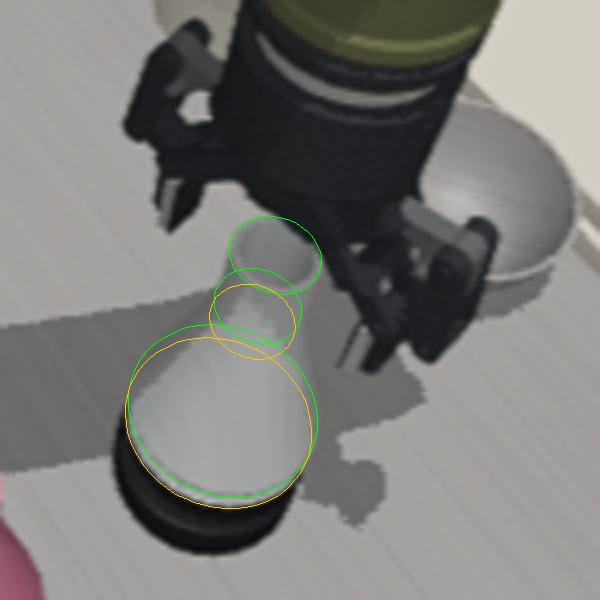

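The fingers are open and clear. The sleeve stands upright and matches the expected nested outline (neck at crop (275,255), cone edge showing below the rim at about y 497–508). Retreating straight up.

>>> jog_arm([
  [0, 0, 0, -0.1, 0, 0, 1],
  [0, 0, 0, -0.3, 0, 0, 1],
  [0, 0, 0, -0.6, 0, 0, 1],
  [0, 0, 0, -0.9, 0, 0, 1],
  [0, 0, 0, -1, 0, 0, 1],
])

```text
t: 15.8
position: [0.5213, -0.253, 0.3467]
tcp_rot: [2.09, 0.263, -2.077]
force: [0.1, -0.0, 0.7]
gripper_width: 0.0854
```

>>> jog_arm([
  [0, 0, 0, -0.3, 0, 0.4, 1],
  [0, 0, 0, -0.3, 0, 0.9, 1],
  [0, 0, 0, -0.3, 0, 1, 1],
  [0, 0, 0, -0.3, 0, 1, 1],
])

```text
t: 16.2
position: [0.4223, -0.2794, 0.3764]
tcp_rot: [2.091, 0.258, -2.08]
force: [0.1, -0.4, -0.6]
gripper_width: 0.085
```

```bash
python3 fr.py
python3 - <<'E'
from workcell import env
import cv2
from ov import *
for n in("side","top"): cv2.imwrite(f"pics/{n}9.png",env.read_camera(n)["frame"])
ov('9',dict(side=(170,270),top=(100,330)),(.52,-.2523,.073))
E
```

```text
16.6 [ 0.4251 -0.2776  0.3758] [ 0.1778  0.3444 -0.2155] [0.393  0.258  0.5865] [ 0.0194 -0.0044  0.011 ]
```

View pics/ovside9.png

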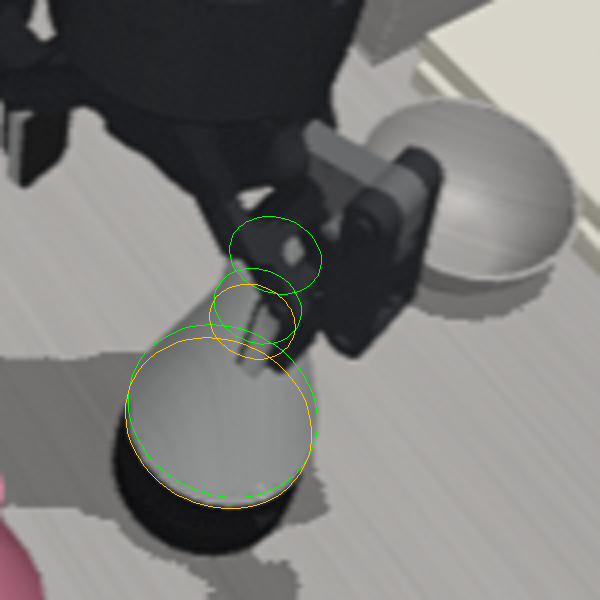

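View pics/top9.png

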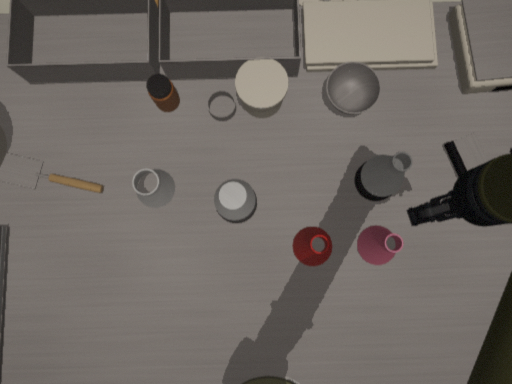

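The top view shows the sleeve on the cone with its neck at about (401,162). The short sleeve (150,185), short stand, red and pink are all where they started. A final measured check against the expected rim position:

```bash
python3 -c "
from h import *;print(proj(top,(.5197,-.2523,.208)))"
```

```text
(np.float64(402.16784590101986), np.float64(160.68139457933574))
```

View pics/ovtop9.png

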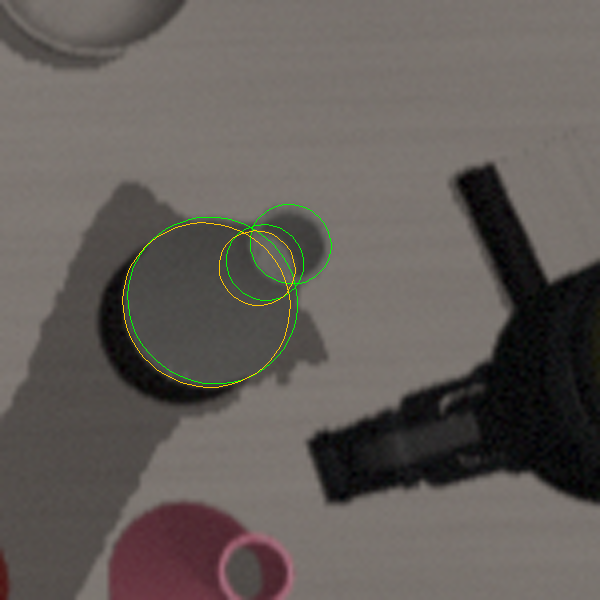

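The rim and neck match the nested outline to about 1 px, and the gripper is well clear. Handing in.

```bash
python3 -c "
from workcell import env
print(env.state()['t'],env.sign_off())"
```

```text
the job is handed in; nothing more can be done
16.7 None
```

The tall sleeve now rests upright on the tall cone, and I handed the job in at 16.7 s. I picked it up by its neck and lowered it over the cone in small force-checked steps. At contact I backed off about 0.6 mm before letting go.

- **Placement:** After release, both camera views match the loosely nested outline (rim about 13 mm above the cone's underside) to roughly 1 px, about 1–2 mm. The sleeve stands upright.
- **Force:** For a moment the cone carried an estimated 3.4 N, a little over its 2.6 N give point, so it may have sunk by less than 1 mm. That is far below the 12 mm at which the tapers wedge. At release the load was about 2.6 N, with readings noisy by about ±0.5 N.
- **Surroundings:** The short sleeve, short stand and the red and pink look-alikes are where they started. The gripper is open and about 10 cm clear of the sleeve.

One small disagreement: partway down, the first overlay put the sleeve about 2 mm off in x. I corrected that from later views and from the side forces at contact.

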